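Load the tilt stand and set its drag screw

TASK

Lay the compact test meter face up on the narrow sloped rest of the tilt stand, display end uphill, in line with the rest and with its foot against the lip, and let go of it. Then, to set the tilt drag under load, turn the stand's wing screw clockwise until it seats, back it off a quarter turn, and finish still gripping the wing at that setting so that it cannot creep. Leave the meter on the rest and the other things on the bench where they are.

Things in the scene. Friction and masses are not known exactly. Their poses are not given: they have to be found in the camera images.
- meter: Loose compact test meter, a grey box with a black face, about 0.22 kg: 118 mm long (its x), 56 mm wide (y), 28 mm thick (z). Origin at the centre of its underside; z points out of its face (display and dial up at the start), x towards the display end. Starts lying flat on the bench, display end roughly away from the robot.
- meter_foot (a point): Middle of the lower edge of the meter's foot end (the end with three sockets), on the underside, 59 mm from the meter's origin along its -x.
- meter_head (a point): Middle of the lower edge of the meter's display end, on the underside, 59 mm from the meter's origin along its +x.
- stand: Grey tilt stand fixed to the bench; its place and yaw vary. Base plate 130 mm (x) by 175 mm (y) by 12 mm, from y = -135 to +40 mm in its own frame. Origin on the bench under the sloped rest, 52 mm (level) uphill of the lip's inner side; z up; the rest climbs along its +x. A 24 mm thick post (top 50 mm above the bench) at y = -105 mm carries the wing screw.
- rest: Narrow aluminium rest on the stand, fixed at a 20 degree slope: plate 90 mm long, 44 mm wide, 6 mm thick, with a lip across its lower end (6 mm thick, 12 mm high). Origin on the plate's upper face at the lip's inner side, midway across, 45 mm above the bench; x uphill along the plate, y across, z out of its face. The meter overhangs it by 6 mm at each side and 28 mm at the upper end.
- wing: Flat steel wing on top of the wing screw, turning with it: 52 mm long (its x), 10 mm thick (its y), two round lobes. Origin on the screw's vertical axis at the wing's underside, 62 mm above the bench; z up; the top is 92 mm above the bench. Below it is a stem of 14 mm diameter, thicker than the wing (to 64 mm above the bench), so pinch it across its thickness with fingertips at 64 mm or higher.
- wing_grip (a point): On the screw's axis inside the wing, 79 mm above the bench, 17 mm above the wing's underside; same axes as the wing.
- thumbscrew (a joint): Angle of the wing screw, rad; grows clockwise seen from above (tightening). Seats on a hard stop at 3.0; starts between 0 and 1.2. It does not rise or sink as it turns; friction of about 0.06 N m holds it where it is left. A quarter turn back from the seat is 1.43. At 0 the wing's x lies along the stand's x; at angle a it is turned by -a about z.
- spray_can: Bystander: upright blue spray can, 52 mm across, 150 mm tall, origin at the centre of its base.
- screwdriver: Bystander: screwdriver 180 mm long, lying on the bench beyond the work.
- cup: Bystander: white cup, 72 mm across, 85 mm tall, origin at the centre of its base.
- pliers: Bystander: pliers, about 150 mm long, lying on the bench beyond the stand.
Not all that is in view belongs to the job. Several things look just like the meter: the one meant starts farthest from the robot's base.

How it is judged:
On the way, in this order (a step that is already met when the one before it is completed fails the run):
1. the meter lies on the rest, display end uphill, foot against the lip, and is let go (x of meter_foot in the frame of rest between -0.004 and 0.01 m and y of meter_foot in the frame of rest between -0.013 and 0.013 m and z of meter_foot in the frame of rest between -0.004 and 0.006 m and x of meter_head in the frame of rest between 0.105 and 0.13 m and y of meter_head in the frame of rest between -0.018 and 0.018 m and z of meter_head in the frame of rest between -0.004 and 0.006 m and contact force between the fingers and meter below 0.1 N and contact force between meter and rest above 0.5 N and linear speed of meter below 0.02 m/s), for 0.2 s.
2. the wing screw is turned until it seats (value of joint thumbscrew above 2.93 rad), for 0.1 s.
3. the wing screw is backed off a quarter turn and held (value of joint thumbscrew between 1.23 and 1.63 rad and contact force between the fingers and wing above 2 N and velocity of joint thumbscrew between -0.08 and 0.08 rad/s), for 0.2 s.
At the end, for the whole second after the job is handed in: Meter flat on the rest, face up, display uphill, let go: foot within 10 mm of the lip and 13 mm of the centre line, display end within 18 mm of that line; wing screw, after seating, still and a quarter turn (within 0.2 rad) back from its seat, gripped with over 2 N (all of step 1 and all of step 3); the arm keeps its last pose, push and grip.
It fails at once if a bystander (can, screwdriver, cup or pliers) is moved more than 25 mm (distance of any of spray_can, screwdriver, cup, pliers from where it was at the start of the episode above 0.025 m).
It also fails if it takes over 72 s, if anything falls off the work surface, if the arm or the gripper's body presses on something with over 40 N, if the wrist force passes 120 N, or if a joint passes its speed limit or range.

ROBOT

A 6-joint arm with a two-finger parallel gripper is mounted at the origin on the work surface. World frame = base frame: x ahead of the robot, y to its left, z up, the work surface at z = 0. Lengths are in m, angles in rad, forces in N, time in s.
With the tool pointing down it reaches from about 0.3 to 0.775 m from the base axis. Payload 14.6 kg.
Tool frame: the origin (TCP) lies at the very end of the fingers, on their centre line; the grasp point (between the pads) lies 19 mm behind it; z points along the fingers, y is the line along which they close (so a half turn about z gives the same grasp; the last joint's range is limited). The gripper opens to 94 mm and grips with 3 to 60 N. Pads are 16 mm wide; open, the fingers measure 119 mm over their backs; the gripper's body (75 mm by 177 mm) begins 78 mm behind the grasp point.
Start: joints at [-1.308, 0.3, 1.521, -0, 1.321, -0.067], TCP at [0.178, -0.52, 0.205] pointing down, gripper open.
Joint ranges: [-3.03, 3.03], [-0.79, 2.21], [0.23, 2.52], [-1.04, 4.18], [0, 3.07], [-2.55, 2.55]. Speed limits (rad/s): [2.22, 2.22, 2.57, 3.14, 3.14, 3.14].

INTERFACE

Orientations are given as [roll, pitch, yaw] about the fixed x, y, z axes, in that order (R = Rz(yaw) Ry(pitch) Rx(roll)).
In Python, from station import ctrl gives the robot as it stands.
- The arm moves only by the tool carry_out, never from a script. Its argument "motion" is text: rows parted by semicolons, each of 7 numbers parted by spaces: the shift along the world's x, y, z in m, then the turn, a rotation vector about the world's x, y, z in degrees, then the closure in counts, from 0 (fully open) to 255 (shut). In form: dx dy dz wx wy wz hand; .... A call has 1 to 20 rows; each row shifts and turns the commanded pose from where the row before left it; what a row does not reach is not made up. A row lasts 1/12 s, in which the tool goes at most 41.7 mm and 7.16 degrees, less where a joint would pass 70% of its speed; a pose out of reach is approached as far as the arm can. A call is refused whole if a number of a shift passes 0.0417 or a number of a turn 7.16, either way. A call with a gripper value outside its range is refused whole. The fingers move at their own pace and stop on an object; "grip_force" is the grip in N (left out, the last holds). Time passes only in rows, so rows that do not move let the fingers close. It gives the time, the measured TCP pose, the force, the opening and the grip force at its end, in the units of the state.
- ctrl.get_obs(): the state, without advancing time (a new reading comes with each control period).
- ctrl.camera(name): name is "scene" or "side" or "wrist"; returns a dict with "pixels" (384x512x3 uint8, red, green, blue), "range_z" (384x512 float32, m along the optical axis (not along the pixel's ray), 0 where there is no reading), "K" (3x3 intrinsics, pixels), "position" and "attitude" of the camera in the world. Camera axes: x right, y up, looking along -z (the intrinsics and any distortion apply to the point x, -y, -z); pixel columns grow to the right and rows downward; lengths in m; the calibration is good to about 2 mm. A picture is of the moment at which its call begins.
- ctrl.hand_in(): hands the job in; it is judged then, once.
The state is a dict: "time_s": time; "qpos": joint angles; "joint_vel": joint speeds; "tau": joint torques, N m; "ee_pos": TCP position; "eef_rot": TCP orientation; "force": force on the tool from outside, world axes, zero at the start; "moment": the same for the moment, N m; "grip_width": finger opening in m; "grip_force": force on a finger pad.
Only numpy, scipy, OpenCV 4.12 (cv2) and the standard library are available. Lean on these libraries where they do the work, as an engineer would, in place of code of your own. Each camera call takes 0.05 s, during which the arm holds its last target. There are 200 camera calls.

## Working session

There is one attempt and no reset: what is moved stays moved. The work goes in short steps, Python scripts to look and compute and a tool call to move; the robot and the scene stay as the last step left them, time stands still between calls to the robot, and variables do not carry over. Pictures are saved under pics/ and viewed, at most 10 in all, crops included, and the job is handed in when it is done.

Besides the shell and the picture viewer there is one more tool, called after "Emit:" as a command line: name --argument value ..., lists and objects as JSON in quotes. carry_out: Moves the arm, as the interface text tells. Its arguments: {"type":"object","properties":{"motion":{"type":"string"},"grip_force":{"type":"number"}},"required":["motion"]}

```bash
mkdir -p pics
cat > h.py <<'E'
import numpy as np, cv2
from station import ctrl
from scipy.spatial.transform import Rotation as R
def shot(n,f=None):
    c=ctrl.camera(n)
    if f: cv2.imwrite(f,c["pixels"][:,:,::-1])
    return c
def att(c):
    a=np.array(c["attitude"],float)
    if a.shape==(3,3): return a
    return R.from_euler('xyz',a).as_matrix() if a.size==3 else None
def ray(c,u,v):
    K=c["K"]; d=np.stack([(u-K[0,2])/K[0,0],-(v-K[1,2])/K[1,1],-np.ones_like(u,float)],-1)
    return d@att(c).T
def cloud(c):
    v,u=np.mgrid[0:384,0:512]
    return np.array(c["position"])+ray(c,u.astype(float),v.astype(float))*c["range_z"][...,None]
E
python3 - <<'E'
from h import *
for n in ["scene","side"]:
    c=shot(n,f"pics/{n}0.png"); print(n,c["K"].tolist(),c["position"],c["attitude"],{k for k in c}); np.savez(f"{n}0.npz",**{k:np.array(c[k]) for k in c if k!='name'})
print(ctrl.get_obs())
E
```

```text
scene [[455.04175736077883, 0.0, 245.01897086373944], [0.0, 455.04175736077883, 196.11565900725986], [0.0, 0.0, 1.0]] [ 1.0564475  -0.61640728  1.14720646] [0.70232773 0.00987488 0.59582641] {'pixels', 'K', 'attitude', 'range_z', 'position'}
side [[457.52123087309803, 0.0, 249.16968001730544], [0.0, 457.52123087309803, 194.73843687350657], [0.0, 0.0, 1.0]] [0.44195782 1.16525012 0.80516382] [ 0.98683298 -0.01486742 -3.05125773] {'pixels', 'K', 'attitude', 'range_z', 'position'}
{'time_s': 0.1, 'qpos': array([-1.30760639e+00,  3.00418782e-01,  1.52153352e+00,  7.07753726e-06,
        1.32070408e+00, -6.65927839e-02]), 'joint_vel': array([ 0.00054408, -0.00062393, -0.00363191, -0.00038519,  0.00063038,
        0.00111636]), 'tau': array([ 7.82167390e-04, -5.32644117e+01, -3.53283548e+01,  7.08883395e-02,
        2.34798691e-02, -9.07089384e-05]), 'ee_pos': array([ 0.17804991, -0.52012562,  0.20493515]), 'eef_rot': array([-3.14053174e+00, -7.76243458e-05,  3.29780924e-01]), 'force': array([ 0.49767223,  0.58730815, -0.53428555]), 'moment': array([ 0.04852456,  0.02375434, -0.04845612]), 'grip_force': 0.0, 'grip_width': 0.09436068316950999}
```

View pics/scene0.png

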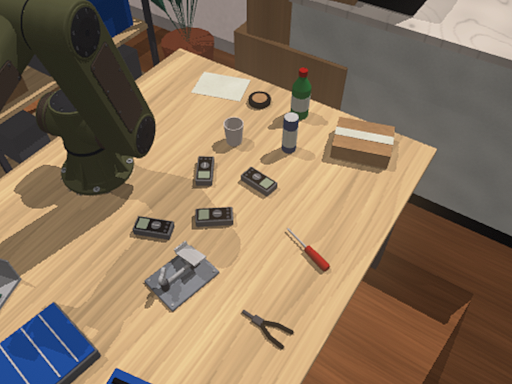

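View pics/side0.png

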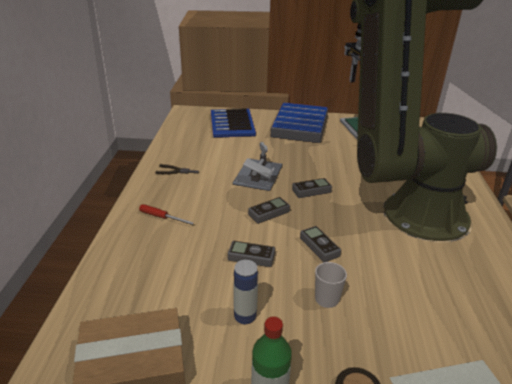

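The scene view shows four meters, at (205,170), (259,181), (153,227) and (214,217). The stand is at (180,275), with the rest at (183,263) and the wing near (155,288). The side view shows the same four at (320,243), (252,253), (312,187) and (269,209). I'll measure them now.

```bash
cat >> h.py <<'E'
def load(f): 
    d=np.load(f); return {k:d[k] for k in d}
def topblobs(c,z0,z1,box,amin=60):
    P=cloud(c); m=((P[...,2]>z0)&(P[...,2]<z1)&(c["range_z"]>0)&(P[...,0]>box[0])&(P[...,0]<box[1])&(P[...,1]>box[2])&(P[...,1]<box[3])).astype(np.uint8)
    n,l,s,ce=cv2.connectedComponentsWithStats(m)
    for i in range(1,n):
        if s[i,4]<amin: continue
        q=P[l==i]; r=cv2.minAreaRect(q[:,:2].astype(np.float32)*1000)
        yield ce[i],s[i,4],q,r
E
python3 - <<'E'
from h import *
for n in ["scene","side"]:
    c=load(f"{n}0.npz")
    print(n)
    for z0,z1 in [(.021,.034),(.008,.016),(.08,.1)]:
        for ce,a,q,r in topblobs(c,z0,z1,(.15,1,-.9,.5),40): print(z0,ce.round(),a,q.mean(0).round(3),np.round(r[0],1),np.round(r[1],1),round(r[2],1))
c=load("scene0.npz")
im=c["pixels"][:,:,::-1]
a=cv2.resize(im[155:215,185:285],None,fx=4,fy=4,interpolation=2)
b=cv2.resize(im[235:315,135:235],None,fx=4,fy=4,interpolation=2)
cv2.imwrite("pics/crop.png",np.vstack([a,b]))
E
```

```text
scene
0.021 [234. 140.] 41 [0.334 0.358 0.028] [332.6 360.1] [58.2 26.8] 33.8
0.021 [205. 169.] 392 [0.335 0.185 0.028] [334.  186.3] [ 55.9 116.9] 33.1
0.021 [259. 180.] 439 [0.515 0.246 0.028] [511.7 249.7] [ 60.3 119.9] 83.7
0.021 [214. 215.] 538 [0.479 0.044 0.028] [477.2  47.9] [116.   61.9] 36.7
0.021 [153. 226.] 573 [ 0.349 -0.094  0.028] [347.8 -91.1] [117.5  59.7] 23.9
0.021 [317. 257.] 156 [0.818 0.089 0.024] [816.5  88.3] [22.  91.2] 70.0
0.021 [ 82. 368.] 117 [ 0.493 -0.516  0.027] [ 493.1 -515.5] [102.    6.5] 83.2
0.021 [119. 381.] 77 [ 0.59  -0.488  0.028] [ 591.9 -484.3] [38.5 21.7] 22.9
0.008 [155. 236.] 66 [ 0.367 -0.112  0.012] [ 360.6 -115.3] [114.6  17.3] 30.5
0.008 [174. 266.] 248 [ 0.487 -0.161  0.012] [ 484.7 -164.7] [75.4 46.8] 79.9
0.008 [183. 284.] 1385 [ 0.544 -0.191  0.012] [ 525.9 -174.5] [174.6 131.5] 78.6
0.008 [  5. 297.] 72 [ 0.159 -0.499  0.011] [ 157.  -498.4] [16.6 58.7] 14.6
0.008 [269. 328.] 321 [ 0.813 -0.167  0.011] [ 802.8 -165.6] [ 57.3 141.7] 89.1
0.008 [ 88. 366.] 46 [ 0.494 -0.503  0.012] [ 495.2 -501.7] [72.4  4.6] 82.4
0.08 [233. 124.] 
[... 1237 characters left out ...]
 0.012] [ 520.3 -173.5] [180.7 130.9] 78.5
0.008 [175. 169.] 144 [ 0.805 -0.163  0.012] [ 796.6 -167.5] [140.8  60.8] 3.5
0.008 [310. 192.] 88 [ 0.347 -0.066  0.012] [341.8 -66.2] [125.2  46. ] 1.4
0.008 [277. 214.] 58 [0.448 0.062 0.012] [449.4  63.1] [93.9  5.8] 38.2
0.008 [159. 215.] 47 [0.792 0.106 0.013] [795.  104.2] [23.9 87.9] 87.5
0.008 [320. 251.] 94 [0.328 0.217 0.012] [339.8 210.8] [ 48.2 125.5] 57.4
0.008 [327. 302.] 60 [0.319 0.401 0.012] [319.2 396.9] [23.1 56.1] 79.7
0.008 [245. 319.] 55 [0.502 0.471 0.012] [503.3 467.9] [49.9 21.6] 1.5
0.08 [331. 273.] 195 [0.315 0.378 0.084] [315.9 378. ] [69.6 73.6] 7.3
0.08 [245. 295.] 160 [0.503 0.472 0.09 ] [501.9 469.7] [49.8 21.9] 6.5
```

View pics/crop.png

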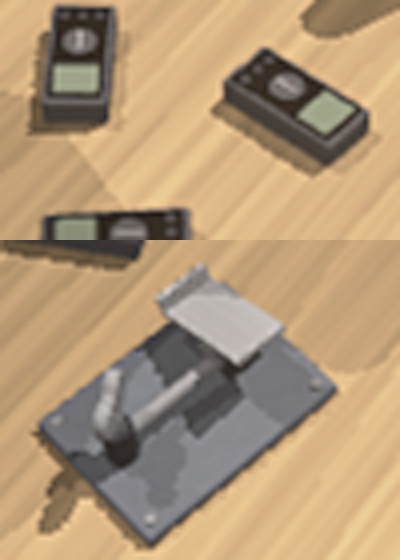

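Measured distances from the base:

| Meter | Scene pixel | Distance from base |
|---|---|---|
| A | (205,170) | 0.38 m |
| B | (259,181) | 0.57 m |
| C | (214,217) | 0.48 m |
| D | (153,227) | 0.36 m |

B is the farthest, so it is the one meant. The crop confirms it is a meter with its display on the +x side (scene px ~(268,184)). It lies at about (0.509,0.250) with yaw about -6.4°. The stand is at about (0.5325,-0.1275) with yaw about -11.4° and its lip on the robot side. On the way to the meter I'll look at the stand with the wrist camera.

Emit:
carry_out --motion "0.022 0.032 0.005 0 0 -2.5 0;0.022 0.032 0.005 0 0 -2.5 0;0.022 0.032 0.005 0 0 -2.5 0;0.022 0.032 0.005 0 0 -2.5 0;0.022 0.032 0.005 0 0 -2.5 0;0.022 0.032 0.005 0 0 -2.5 0;0.022 0.032 0.005 0 0 -2.5 0;0.022 0.032 0.005 0 0 -2.5 0;0.022 0.032 0.005 0 0 -2.5 0;0.022 0.032 0.005 0 0 -2.5 0;0.022 0.032 0.005 0 0 -2.5 0;0.022 0.032 0.005 0 0 -2.5 0;0 0 0 0 0 0 0;0 0 0 0 0 0 0" --grip_force 30

```text
time_s: 1.27
ee_pos: [0.4427, -0.1349, 0.2653]
eef_rot: [-3.142, 0.0, -0.19]
force: [-0.3, -0.8, -0.1]
grip_width: 0.094
grip_force: 0.0
```

Run:
```python
from h import *
c=shot("wrist","pics/w1.png"); np.savez("w1.npz",**{k:np.array(c[k]) for k in c})
o=ctrl.get_obs(); print(o["ee_pos"],o["eef_rot"],c["position"],c["attitude"])
for z0,z1 in [(.008,.016),(.085,.095)]:
    for ce,a,q,r in topblobs(c,z0,z1,(.15,1,-.4,.05),40): print(z0,ce.round(),a,q.mean(0).round(3),np.round(r[0],1),np.round(r[1],1),round(r[2],1))
P=cloud(c).reshape(-1,3)
# rest plane upper face: in estimated rest frame
Rr=R.from_euler('z',-11.4,degrees=True)*R.from_euler('y',-20,degrees=True)
q=(P-[.4815,-.1172,.045])@Rr.as_matrix()
m=(abs(q[:,2])<.006)&(abs(q[:,1])<.035)&(q[:,0]>.0)&(q[:,0]<.11)&(P[:,2]>.044)
s=q[m]; print(m.sum(),np.percentile(s,[1,50,99],axis=0).round(4))
A=np.c_[s[:,:2],np.ones(len(s))]; print(np.linalg.lstsq(A,s[:,2],rcond=None)[0])
w=(P-[.4815,-.1172,.045])[m]; print(cv2.minAreaRect((s[:,:2]*1000).astype(np.float32)))
```

```text
[ 0.44204989 -0.13602491  0.26508839] [ 3.14155044e+00  7.50180206e-04 -1.91745144e-01] [ 0.51789724 -0.15081868  0.44489094] [-2.63854124e-01  4.97056567e-04 -1.76196553e+00]
0.008 [279.  68.] 6142 [ 0.556 -0.183  0.012] [ 523.4 -175.6] [174.9 130. ] 78.4
0.008 [300. 125.] 3890 [ 0.483 -0.197  0.012] [ 486.2 -199.5] [113.1  67.1] 79.0
0.008 [138. 155.] 168 [0.485 0.017 0.012] [485.8  18.5] [103.4   7.1] 34.1
0.008 [246. 220.] 141 [ 0.369 -0.105  0.012] [ 364.7 -109.2] [124.7  47.9] 48.8
0.085 [337.  95.] 482 [ 0.512 -0.231  0.09 ] [ 511.5 -231.6] [10.1 48.7] 27.5
3212 [[ 0.0008 -0.0233 -0.0025]
 [ 0.0503 -0.0016  0.0001]
 [ 0.0907  0.02    0.004 ]]
[-0.00652482  0.00098596  0.00045695]
((45.61859893798828, -1.9399909973144531), (45.00200271606445, 90.95857238769531), 89.6738052368164)
```

View pics/w1.png

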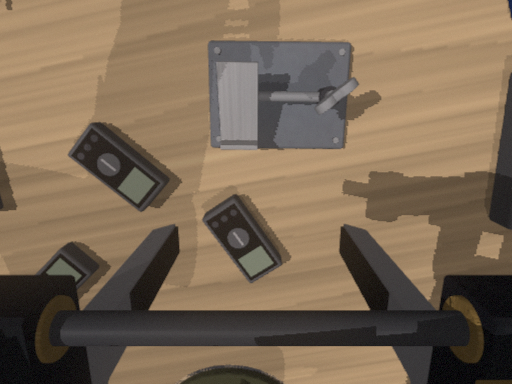

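The wrist view shows the rest at (238,105), the lip at (238,146) and the wing at (337,95). That gives the rest origin as about (0.4814,-0.119) with yaw about -11.6°, the wing axis as (0.5115,-0.232), and the wing's long axis at -62.5°.

Emit:
carry_out --motion "0 0.035 -0.002 0 0 0.4 0;0 0.035 -0.002 0 0 0.4 0;0 0.035 -0.002 0 0 0.4 0;0 0.035 -0.002 0 0 0.4 0;0 0.035 -0.002 0 0 0.4 0;0 0.035 -0.002 0 0 0.4 0;0 0.035 -0.002 0 0 0.4 0;0 0.035 -0.002 0 0 0.4 0;0 0.035 -0.002 0 0 0.4 0;0 0.035 -0.002 0 0 0.4 0;0 0.035 -0.002 0 0 0.4 0;0 0 0 0 0 0 0;0 0 0 0 0 0 0"

```text
time_s: 2.4
ee_pos: [0.4421, 0.2484, 0.2427]
eef_rot: [3.141, 0.001, -0.116]
force: [-0.2, -0.8, -0.4]
grip_width: 0.0942
grip_force: 0.0
```

Run:
```python
from h import *
c=shot("wrist","pics/w2.png")
o=ctrl.get_obs(); print(o["ee_pos"],o["eef_rot"])
for ce,a,q,r in topblobs(c,.021,.034,(.15,1,-.1,.4),80): print(ce.round(),a,q.mean(0).round(3),np.round(r[0],1),np.round(r[1],1),round(r[2],1))
```

```text
[0.4423098  0.24753296 0.24301487] [ 3.14086352e+00  6.95546093e-04 -1.17305578e-01]
[251. 110.] 4947 [0.512 0.248 0.029] [510.2 248.3] [ 56.  117.4] 82.8
[425. 121.] 4917 [0.477 0.048 0.029] [474.8  45.6] [117.3  56.5] 37.6
[506. 196.] 383 [ 0.373 -0.055  0.026] [363.1 -55.8] [63.3 18.8] 4.7
[310. 249.] 3170 [0.331 0.194 0.029] [329.3 187.8] [ 56.3 118.1] 32.9
[188. 259.] 97 [0.334 0.353 0.027] [329.3 351.3] [41.8 10.1] 24.0
[172. 290.] 166 [0.293 0.382 0.028] [293.2 380.2] [36.   8.1] 80.1
```

View pics/w2.png

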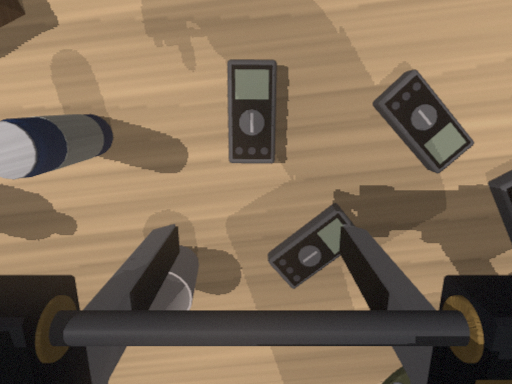

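The target meter is at (251,110) with its display towards +x, centred at (0.510,0.248) with yaw about -7°. I'll descend and grasp it.

Emit:
carry_out --motion "0.034 0 -0.01 0 0 -0.3 0;0.034 0 -0.01 0 0 -0.3 0;0 0 -0.034 0 0 0 0;0 0 -0.034 0 0 0 0;0 0 -0.034 0 0 0 0;0 0 -0.034 0 0 0 0;0 0 -0.034 0 0 0 0;0 0 -0.03 0 0 0 0;0 0 -0.01 0 0 0 0;0 0 -0.008 0 0 0 0;0 0 0 0 0 0 0;0 0 0 0 0 0 255;0 0 0 0 0 0 255;0 0 0 0 0 0 255;0 0 0 0 0 0 255;0 0 0 0 0 0 255;0 0 0 0 0 0 255;0 0 0 0 0 0 255;0 0 0 0 0 0 255;0 0 0 0 0 0 255" --grip_force 30

```text
time_s: 4.12
ee_pos: [0.5102, 0.2488, 0.0057]
eef_rot: [-3.141, -0.0, -0.127]
force: [-2.0, -0.3, 5.5]
grip_width: 0.0556
grip_force: 30.0
```

Emit:
carry_out --motion "0 0 0.015 0 0 0 255;0 0 0.03 0 0 0 255;0 0 0.035 0 0 0 255;0 0 0.035 0 0 0 255;0 0 0.035 0 0 0 255;0.002 -0.02 0.025 0 0 0 255;0.002 -0.0345 0 0 0 -1.1 255;0.0025 -0.0345 0 0 0 -1.1 255;0.0025 -0.0345 0 0 0 -1.1 255;0.0025 -0.0345 0 0 0 -1 255;0.0025 -0.0345 0 -0.8 -3.92 0 255;0.0025 -0.0345 0 -0.8 -3.92 0 255;0.0025 -0.0345 0 -0.8 -3.92 0 255;0.0025 -0.0345 0 -0.8 -3.92 0 255;0.0025 -0.0345 0 -0.8 -3.92 0 255;0.0025 -0.0345 -0.01 0 0 0 255;0.0015 -0.014 -0.02 0 0 0 255;0 0 -0.02 0 0 0 255;0 0 -0.018 0 0 0 255;0 0 0 0 0 0 255"

```text
time_s: 5.78
ee_pos: [0.5361, -0.1301, 0.1085]
eef_rot: [-3.14, -0.343, -0.204]
force: [-0.1, 0.1, -2.1]
grip_width: 0.0557
grip_force: 30.0
```

```bash
cat > rel.py <<'E'
from h import *
o=ctrl.get_obs(); print(o["ee_pos"].round(4),o["eef_rot"].round(3),o["force"].round(1),o["grip_force"],o["grip_width"])
Rr=(R.from_euler('z',-11.6,degrees=True)*R.from_euler('y',-20,degrees=True)).as_matrix()
O=np.array([.4814,-.1191,.045])
T=R.from_euler('xyz',o["eef_rot"]).as_matrix()
print("tool in rest:",((o["ee_pos"]-O)@Rr).round(4)); print((Rr.T@T).round(3))
E
python3 - <<'E'
from rel import *
c=shot("side","pics/s3.png")
cv2.imwrite("pics/s3c.png",cv2.resize(c["pixels"][110:230,200:340,::-1],None,fx=4,fy=4,interpolation=2))
E
```

```text
[ 0.5361 -0.1301  0.1085] [-3.14  -0.343 -0.204] [-0.1  0.1 -2.1] 29.998246729373932 0.05572879747163889
tool in rest: [0.0742 0.0002 0.0406]
[[ 1.    -0.001 -0.006]
 [-0.001 -1.     0.001]
 [-0.006 -0.001 -1.   ]]
```

View pics/s3c.png

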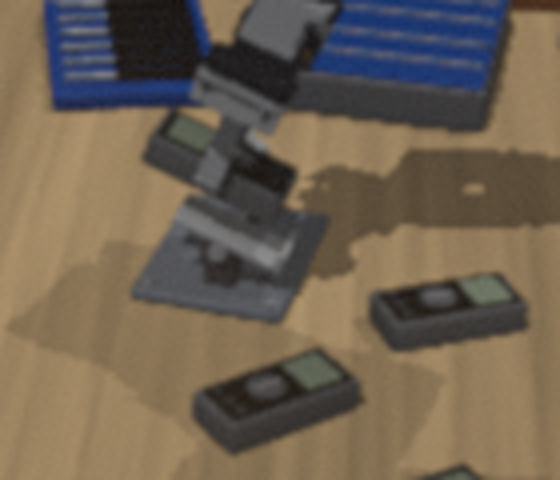

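The meter is held above the rest (crop around (220,165)), display uphill and parallel to the plate. I'll lower it.

Emit:
carry_out --motion "0 0 -0.01 0 0 0 255;0 0 -0.01 0 0 0 255;0 0 -0.008 0 0 0 255;0 0 -0.004 0 0 0 255;0 0 -0.003 0 0 0 255;0 0 0 0 0 0 255;0 0 0 0 0 0 255"

```text
time_s: 6.42
ee_pos: [0.5382, -0.1303, 0.0776]
eef_rot: [-3.141, -0.349, -0.202]
force: [0.2, -0.3, -2.5]
grip_width: 0.0554
grip_force: 30.0
```

```bash
python3 rel.py
```

```text
[ 0.5382 -0.1303  0.0776] [-3.141 -0.349 -0.202] [ 0.2 -0.3 -2.5] 29.99821901321411 0.0554403124564465
tool in rest: [0.0656 0.0004 0.0108]
[[ 1. -0.  0.]
 [-0. -1.  0.]
 [ 0. -0. -1.]]
```

Emit:
carry_out --motion "0.0007 -0.0001 -0.002 0 0 0 255;0.0007 -0.0001 -0.002 0 0 0 255;0 0 0 0 0 0 255;0.0003 0 -0.001 0 0 0 255;0 0 0 0 0 0 255;0 0 0 0 0 0 255"

```text
time_s: 6.92
ee_pos: [0.5397, -0.1306, 0.0731]
eef_rot: [-3.141, -0.349, -0.203]
force: [-9.9, 1.9, 9.4]
grip_width: 0.0558
grip_force: 30.0
```

```bash
python3 rel.py
```

```text
[ 0.5397 -0.1306  0.0731] [-3.141 -0.349 -0.203] [-9.9  1.9  9.4] 30.00130444765091 0.05579078344394562
tool in rest: [0.0654 0.0005 0.0061]
[[ 1. -0.  0.]
 [-0. -1.  0.]
 [ 0. -0. -1.]]
```

Emit:
carry_out --motion "-0.0012 0.0002 0 0 0 0 255;-0.0009 0.0002 -0.0003 0 0 0 255;-0.0009 0.0002 -0.0003 0 0 0 255;-0.0009 0.0002 -0.0003 0 0 0 255;0 0 0 0 0 0 255;0 0 0 0 0 0 255"

```text
time_s: 7.42
ee_pos: [0.536, -0.1298, 0.0718]
eef_rot: [-3.141, -0.35, -0.203]
force: [-1.0, 0.1, 4.6]
grip_width: 0.0558
grip_force: 30.0
```

```bash
python3 rel.py
```

```text
[ 0.536  -0.1298  0.0718] [-3.141 -0.35  -0.203] [-1.   0.1  4.6] 29.999092519283295 0.05582807376862507
tool in rest: [0.0615 0.0005 0.0061]
[[ 1.    -0.     0.001]
 [-0.    -1.     0.   ]
 [ 0.001 -0.    -1.   ]]
```

Emit:
carry_out --motion "-0.0009 0.0002 -0.0003 0 0 0 255;-0.0009 0.0002 -0.0003 0 0 0 255;0 0 0 0 0 0 255;0 0 0 0 0 0 255"

```text
time_s: 7.75
ee_pos: [0.5344, -0.1294, 0.0712]
eef_rot: [-3.141, -0.35, -0.203]
force: [2.8, -0.4, 3.0]
grip_width: 0.0562
grip_force: 30.0
```

```bash
python3 rel.py
```

```text
[ 0.5344 -0.1294  0.0712] [-3.141 -0.35  -0.203] [ 2.8 -0.4  3. ] 29.998571276664734 0.05620872591107437
tool in rest: [0.0597 0.0005 0.0061]
[[ 1.    -0.     0.001]
 [-0.    -1.     0.   ]
 [ 0.001 -0.    -1.   ]]
```

Emit:
carry_out --motion "-0.0009 0.0002 -0.0003 0 0 0 255;0 0 0 0 0 0 255;0 0 0 0 0 0 60;0 0 0 0 0 0 60;0 0 0 0 0 0 20;0 0 0 0 0 0 20;0 0 0 0 0 0 20;0 0 0 0 0 0 20;-0.0034 0.0007 0.0094 0 0 0 20;-0.0067 0.0014 0.0188 0 0 0 20;-0.01 0.002 0.028 0 0 0 20;-0.01 0.002 0.028 0 0 0 20;-0.01 0.002 0.028 0 0 0 20;-0.01 0.002 0.028 0 0 0 20;0 0 0 0 0 0 20;0 0 0 0 0 0 20"

```text
time_s: 9.08
ee_pos: [0.4832, -0.1191, 0.2128]
eef_rot: [3.142, -0.353, -0.203]
force: [1.0, -0.1, -1.1]
grip_width: 0.0868
grip_force: 0.0
```

Run:
```python
from rel import *
for n in ["wrist","scene"]:
    c=shot(n,f"pics/{n}4.png"); P=cloud(c)
    q=(P-O)@Rr
    m=(abs(q[...,2]-.028)<.006)&(abs(q[...,1])<.05)&(q[...,0]>-.03)&(q[...,0]<.15)&(c["range_z"]>0)
    s=q[m]; print(n,m.sum(),np.percentile(s,[1,50,99],axis=0).round(4)); print(cv2.minAreaRect((s[:,:2]*1000).astype(np.float32)))
    A=np.c_[s[:,:2],np.ones(len(s))]; print(np.linalg.lstsq(A,s[:,2],rcond=None)[0].round(4))
```

```text
[ 0.4832 -0.1191  0.2128] [ 3.142 -0.353 -0.203] [ 1.  -0.1 -1.1] 0.0 0.08680603872210556
tool in rest: [0.059  0.0003 0.157 ]
[[ 1.    -0.     0.004]
 [-0.    -1.    -0.   ]
 [ 0.004  0.    -1.   ]]
wrist 6753 [[ 4.000e-03 -2.760e-02  2.480e-02]
 [ 6.500e-02 -1.000e-04  2.930e-02]
 [ 1.175e-01  2.690e-02  3.290e-02]]
((60.146331787109375, -0.27173614501953125), (56.033599853515625, 116.45854187011719), 89.94514465332031)
[-0.0027  0.0008  0.0294]
scene 555 [[ 0.0045 -0.0259  0.0226]
 [ 0.068  -0.0007  0.028 ]
 [ 0.1208  0.0288  0.0329]]
((61.918949127197266, 2.492197036743164), (57.262020111083984, 120.74517822265625), 89.88029479980469)
[-0.0045  0.0144  0.0283]
```

View pics/wrist4.png

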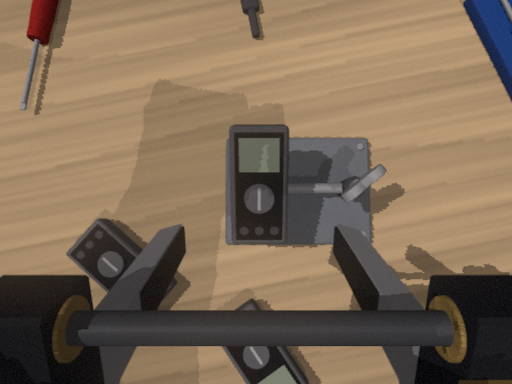

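The meter lies on the rest, flat and in line (px (260,185)), with its foot about 1 mm from the lip, and it is released. Next I'll swing to the wing.

Emit:
carry_out --motion "0.003 -0.015 0 0.81 3.96 0 130;0.006 -0.025 0 0.81 3.96 0 130;0.006 -0.025 0 0.81 3.96 0 130;0.006 -0.025 0 0.81 3.96 0 130;0.006 -0.02 0 0.81 3.96 0 130;0.0013 -0.003 0 0 0 6.8 130;0 0 0 0 0 6.8 130;0 0 0 0 0 6.8 130;0 0 0 0 0 6.8 130;0 0 0 0 0 6.8 130;0 0 0 0 0 6.8 130;0 0 0 0 0 6.8 130;0 0 0 0 0 6.8 130;0 0 0 0 0 6.8 130;0 0 0 0 0 6.8 130;0 0 0 0 0 6.8 130;0 0 0 0 0 6.8 130;0 0 0 0 0 6.8 130;0 0 0 0 0 6.8 130;0 0 0 0 0 6.8 130"

```text
time_s: 10.85
ee_pos: [0.5112, -0.2319, 0.209]
eef_rot: [-3.139, 0.002, 1.584]
force: [0.4, -0.1, -0.5]
grip_width: 0.0459
grip_force: 0.0
```

Emit:
carry_out --motion "0 0 0 0 0 6.8 130;0 0 0 0 0 6.8 130;0 0 0 0 0 6.8 130;0 0 0 0 0 6.8 130;0 0 0 0 0 0 130;0 0 0 0 0 0 130" --grip_force 40

```text
time_s: 11.35
ee_pos: [0.5112, -0.2319, 0.2096]
eef_rot: [-3.14, 0.002, 2.049]
force: [0.2, -0.2, -0.7]
grip_width: 0.0457
grip_force: 0.0
```

Run:
```python
from rel import *
print(o["qpos"].round(3))
c=shot("wrist","pics/w5.png"); print(c["position"])
for ce,a,q,r in topblobs(c,.086,.096,(.45,.56,-.29,-.18),20): print(ce.round(),a,q.mean(0).round(4),np.round(r[0],1),np.round(r[1],1),round(r[2],1))
```

```text
[ 0.5112 -0.2319  0.2096] [-3.140e+00  2.000e-03  2.049e+00] [ 0.2 -0.2 -0.7] 0.0 0.04574138965388
tool in rest: [ 0.1051 -0.1045  0.1369]
[[-0.592  0.73  -0.342]
 [ 0.777  0.629 -0.002]
 [ 0.213 -0.267 -0.94 ]]
[-0.49   0.322  1.483 -0.002  1.336 -0.967]
[ 0.47715344 -0.16571871  0.38911234]
[258. 185.] 500 [ 0.5101 -0.2311  0.0901] [ 510.6 -232.6] [ 9.3 47.8] 27.5
```

View pics/w5.png

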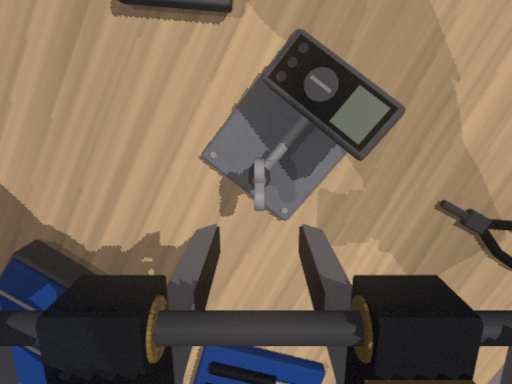

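The wing is at (259,185) and lines up with the fingers, its centre within 1 mm of the TCP's xy. I'll descend and pinch it.

Emit:
carry_out --motion "0 0 -0.03 0 0 0 130;0 0 -0.03 0 0 0 130;0 0 -0.03 0 0 0 130;0 0 -0.025 0 0 0 130;0 0 -0.015 0 0 0 130;0 0 -0.0085 0 0 0 130;0 0 -0.004 0 0 0 130;0 0 0 0 0 0 130;0 0 0 0 0 0 255;0 0 0 0 0 0 255;0 0 0 0 0 0 255;0 0 0 0 0 0 255;0 0 0 0 0 0 255;0 0 0 0 0 0 255;0 0 0 0 0 0 255;0 0 0 0 0 0 255;0 0 0 0 0 0 255" --grip_force 40

```text
time_s: 12.82
ee_pos: [0.5113, -0.2322, 0.0686]
eef_rot: [-3.141, 0.004, 2.052]
force: [-5.3, -1.4, 6.2]
grip_width: 0.0099
grip_force: 40.0
```

Run:
```python
from rel import *
print(o["moment"].round(2),o["qpos"].round(3))
```

```text
[ 0.5113 -0.2322  0.0686] [-3.141  0.004  2.052] [-5.3 -1.4  6.2] 40.001554233022034 0.0098638810331895
tool in rest: [ 0.057  -0.1048  0.0044]
[[-0.595  0.728 -0.34 ]
 [ 0.775  0.632 -0.003]
 [ 0.213 -0.265 -0.94 ]]
[-0.33  0.76 -0.01] [-0.49   0.472  1.624 -0.003  1.043 -0.971]
```

Emit:
carry_out --motion "0 0 0 0 0 -4 255;0 0 0 0 0 -6 255;0 0 0 0 0 -6 255;0 0 0 0 0 -6 255;0 0 0 0 0 -6 255;0 0 0 0 0 -6 255;0 0 0 0 0 -6 255;0 0 0 0 0 -6 255;0 0 0 0 0 -6 255;0 0 0 0 0 0 255;0 0 0 0 0 0 255"

```text
time_s: 13.73
ee_pos: [0.5102, -0.2322, 0.0686]
eef_rot: [-3.139, 0.005, 1.144]
force: [-13.0, -0.8, 10.7]
grip_width: 0.0093
grip_force: 40.0
```

```bash
cat > w.py <<'E'
from h import *
o=ctrl.get_obs(); y=o["eef_rot"][2]; print(o["ee_pos"].round(4),o["eef_rot"].round(3),"a=",round((-.2025-y)%np.pi,3),o["force"].round(1),o["moment"].round(2),o["grip_width"].round(4))
E
python3 w.py
```

```text
Traceback (most recent call last):
  File "w.py", line 2, in <module>
    o=ctrl.get_obs(); y=o["eef_rot"][2]; print(o["ee_pos"].round(4),o["eef_rot"].round(3),"a=",round((-.2025-y)%np.pi,3),o["force"].round(1),o["moment"].round(2),o["grip_width"].round(4))
                                                                                                                                                                  ^^^^^^^^^^^^^^^^^^^^^
AttributeError: 'float' object has no attribute 'round'
```

Emit:
carry_out --motion "-0.001 0 0 0 0 -5 255;0 0 0 0 0 -6 255;0 0 0 0 0 -6 255;0 0 0 0 0 -6 255;0 0 0 0 0 -6 255;0 0 0 0 0 -6 255;0 0 0 0 0 -6 255;0 0 0 0 0 -6 255;0 0 0 0 0 -6 255;0 0 0 0 0 -6 255;0 0 0 0 0 0 255;0 0 0 0 0 0 255"

```text
time_s: 14.73
ee_pos: [0.5094, -0.2313, 0.0685]
eef_rot: [-3.139, 0.006, 0.114]
force: [-12.0, 4.8, 13.0]
grip_width: 0.0101
grip_force: 40.0
```

```bash
sed -i 's/o\["grip_width"\].round(4)/o["grip_width"]/' w.py; python3 w.py
```

```text
[ 0.5094 -0.2313  0.0685] [-3.139  0.006  0.114] a= 2.825 [-12.    4.8  13. ] [ 1.01  2.33 -0.09] 0.010133417254743001
```

Emit:
carry_out --motion "-0.001 0.0005 0 0 0 -2 255;0 0 0 0 0 -2 255;0 0 0 0 0 -2 255;0 0 0 0 0 -2 255;0 0 0 0 0 -2 255;0 0 0 0 0 0 255;0 0 0 0 0 0 255"

```text
time_s: 15.32
ee_pos: [0.5092, -0.2311, 0.0686]
eef_rot: [-3.141, 0.004, -0.06]
force: [-4.9, 3.1, 7.6]
grip_width: 0.0099
grip_force: 40.0
```

```bash
python3 w.py
```

```text
[ 0.5092 -0.2311  0.0686] [-3.141  0.004 -0.06 ] a= 2.999 [-4.9  3.1  7.6] [0.71 0.91 0.04] 0.009902725429835876
```

Emit:
carry_out --motion "0 0 0 0 0 -2 255;0 0 0 0 0 -2 255;0 0 0 0 0 -1 255;0 0 0 0 0 0 255;0 0 0 0 0 0 255;0 0 0 0 0 0 255"

```text
time_s: 15.82
ee_pos: [0.5092, -0.231, 0.0686]
eef_rot: [-3.141, 0.005, -0.146]
force: [-4.8, 3.6, 6.9]
grip_width: 0.0103
grip_force: 40.6
```

```bash
python3 w.py
```

```text
[ 0.5092 -0.231   0.0686] [-3.141  0.005 -0.146] a= 3.085 [-4.8  3.6  6.9] [0.73 1.05 0.61] 0.010263157914339262
```

It is seated: the moment about z jumped to 0.6 N m while the angle reads about 3.0. Now I'll back off.

Emit:
carry_out --motion "0 0 0 0 0 2 255;0 0 0 0 0 4 255;0 0 0 0 0 6 255;0 0 0 0 0 6 255;0 0 0 0 0 6 255;0 0 0 0 0 6 255;0 0 0 0 0 6 255;0 0 0 0 0 6 255;0.0003 -0.0002 0 0 0 6 255;0.0003 -0.0002 0 0 0 6 255;0.0003 -0.0002 0 0 0 6 255;0 0 0 0 0 6 255;0 0 0 0 0 6 255;0 0 0 0 0 6 255;0 0 0 0 0 6 255;0 0 0 0 0 6 255;0 0 0 0 0 4 255;0 0 0 0 0 0 255;0 0 0 0 0 0 255;0 0 0 0 0 0 255"

```text
time_s: 17.48
ee_pos: [0.5105, -0.2324, 0.0686]
eef_rot: [3.141, 0.004, 1.491]
force: [-2.6, -4.3, 4.2]
grip_width: 0.0097
grip_force: 40.0
```

Run:
```python
from w import *
c=shot("wrist","pics/w6.png")
for ce,a,q,r in topblobs(c,.085,.098,(.45,.56,-.29,-.18),20): print(ce.round(),a,q.mean(0).round(4),np.round(r[0],1),np.round(r[1],1),round(r[2],1))
for n in ["scene"]:
    c=shot(n,"pics/sc6.png"); 
    cv2.imwrite("pics/sc6c.png",cv2.resize(c["pixels"][215:335,100:260,::-1],None,fx=4,fy=4,interpolation=2))
```

```text
[ 0.5105 -0.2324  0.0686] [3.141 0.004 1.491] a= 1.448 [-2.6 -4.3  4.2] [-0.84  0.36  0.06] 0.009739038436838056
[258. 245.] 2074 [ 0.5114 -0.2284  0.0906] [ 508.6 -230.8] [47.4 31.3] 62.4
```

View pics/w6.png

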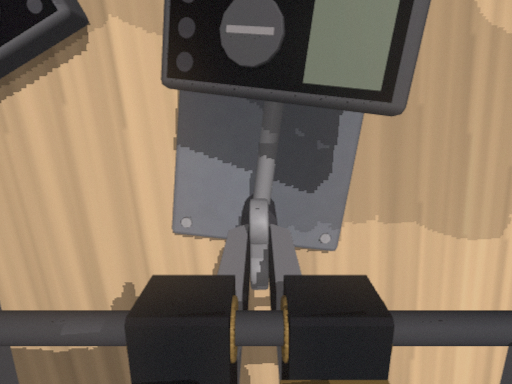

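View pics/sc6c.png

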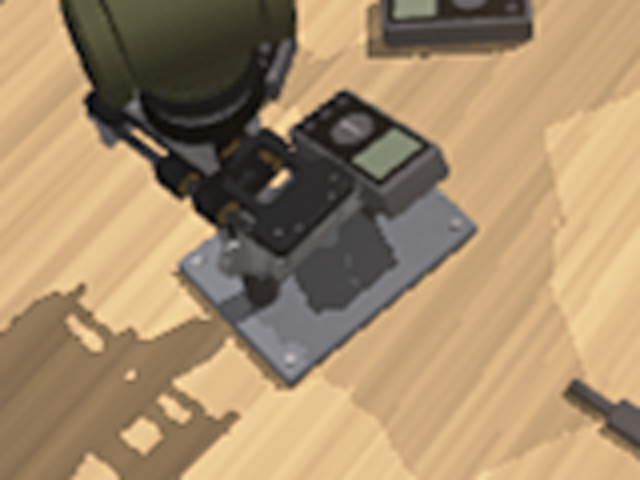

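The wrist view shows the wing square between the pads (px (258,235)), at an angle of about 1.45. The scene crop shows the meter still on the rest (px (370,150)). Handing in.

```bash
python3 -c "
from station import ctrl
print(ctrl.hand_in())"
```

```text
the job is handed in; nothing more can be done
None
```

I've handed the job in (no verdict came back): the meter lies on the rest with its foot against the lip and is let go, and the wing screw was seated, backed off to about 1.45 rad, and is still gripped at 40 N.

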